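# Hold a knife blade in the bench demagnetiser

### The arm

A 6-joint arm with a two-finger parallel gripper is mounted at the origin on the work surface. World frame = base frame: x ahead of the robot, y to its left, z up, the work surface at z = 0. Lengths are in m, angles in degrees, forces in N, time in s.
With the tool pointing down it reaches from about 0.375 to 0.9 m from the base axis. Payload 3.1 kg.
Tool frame: the origin (TCP) lies between the finger pads; the fingertips stand 22 mm ahead of it and the grasp point (between the pads) lies 3 mm ahead of it; y points along the fingers, x is the direction in which the jaws open and shut, and the axes are right-handed (so a half turn about y gives the same grasp; the last joint's range is limited). The gripper opens to 87 mm and grips with 3 to 60 N. Pads are 19 mm wide; open, the fingers measure 117 mm over their backs; the gripper's body (75 mm by 190 mm) begins 51 mm behind the grasp point.
Start: joints at [54.46, 30.224, 82.088, -0, 67.689, -10.227], TCP at [0.267, 0.565, 0.245] pointing down, gripper open.
Joint ranges: [-176.69, 176.69], [-43.24, 126.21], [12.49, 139.97], [-82, 262], [0, 151.66], [-163.58, 163.58]. Speed limits (degrees/s): [159.86, 159.86, 180, 180, 180, 180].

### API

Orientations are given as a 3x3 rotation matrix whose columns are the frame's x, y, z axes.
In Python, from rig import bot, imaging, workorder gives the robot as it stands. The module is installed in compiled form; this text tells all that it offers.
- The arm moves only by the tool drive_tool, never from a script. Its argument "commands" is a list of rows, each an object of numbers: "dx", "dy", "dz": the shift along the tool's x, y, z normalised to -1 to 1, where 1 is 4 cm; "wx", "wy", "wz": the turn, a rotation vector about the tool's x, y, z normalised to -1 to 1, where 1 is pi/2 rad; "grip": the finger opening in mm, from 0 to 87. In form: [{"dx": .., "dy": .., "dz": .., "wx": .., "wy": .., "wz": .., "grip": ..}, ...]. A call has 1 to 8 rows; each row shifts and turns the commanded pose from where the row before left it, along the tool's axes as they then stand; what a row does not reach is not made up. A row lasts 1/8 s, in which the tool goes at most 62.5 mm and 10.7 degrees, less where a joint would pass 70% of its speed; a pose out of reach is approached as far as the arm can. A call with a number of a shift or a turn outside -1 to 1 is refused whole. A call with a gripper value outside its range is refused whole. The fingers move at their own pace and stop on an object; the grip force is fixed at half the most. Time passes only in rows, so rows that do not move let the fingers close. It gives the time, the measured TCP pose, the force and the opening at its end, in the units of the state.
- bot.read_state(): the state, without advancing time (a new reading comes with each control period).
- imaging.capture(name): name is "scene" or "side" or "wrist"; returns (picture, depth): 420x560x3 uint8, red, green, blue; 420x560 float32, m along the optical axis (not along the pixel's ray), 0 where there is no reading.
- imaging.get_calibration(name): a dict with "mtx" (3x3 intrinsics, pixels), "dist" ([k1, k2, p1, p2, k3] as OpenCV has them; the pictures are not rectified), "world_to_cam" (4x4, takes a point from world to camera coordinates). Camera axes: x right, y down, z forward; pixel columns grow to the right and rows downward; lengths in m; the calibration is good to about 2 mm. A picture is of the moment at which its call begins: read the wrist's pose just before it. get_calibration takes no time and is no camera call; for the wrist camera it gives the pose at the moment of the call.
- workorder.hand_in(): hands the job in, once; it reports no verdict.
The state is a dict: "time_s": time; "joint_positions": joint angles; "qvel": joint speeds; "tau": joint torques, N m; "position": TCP position; "tcp_rot": TCP orientation; "force": force on the tool from outside, world axes, zero at the start; "moment": the same for the moment, N m; "opening": opening from 0.0 (shut) to 1.0 (fully open).
Only numpy, scipy, OpenCV 4.12 (cv2) and the standard library are available. Lean on these libraries where they do the work, as an engineer would, in place of code of your own. Each camera call takes 0.05 s, during which the arm holds its last target. There are 200 camera calls.

### The job

The slot of the bench demagnetiser is covered: lift the cover off by its handle and hang it by that handle on the two-prong hook, letting go of it. Then take the long knife with the flat slab handle out of the rack, lower its blade straight down through the demagnetiser's slot until the guard is about a centimetre above the deck, and keep holding it there: finish with the knife still in the gripper, the guard not resting on the deck. Leave the short knife and everything else on the bench where it is.

Things in the scene. Friction and masses are not known exactly. Their poses are not given: they have to be found in the camera images.
- demag: Bench demagnetiser, a fixed grey box 150 (its x) x 120 (its y) x 120 mm high with a flat aluminium deck on top. Origin at the centre of its underside, on the bench. It is hollow: floor 114 mm below the deck's top.
- slot (a point): Centre of the slot's mouth, at the middle of the deck's top face (z = 120 mm). The slot is 34 mm long along this frame's x and 6 mm wide along y, with a 3 mm bevel round its mouth; it passes through the 12 mm deck, below which the housing is open.
- cover: Black plastic slot cover lying loose on the deck at the start, over the slot: a plate 52 (x) x 112 (y) x 10 mm with a tall steel bail handle on top, about 160 g. Origin at the centre of the plate's underside, z up. Half-turn symmetrical about z.
- cover_bar (a point): Middle of the handle's level top bar, 62 mm above the cover's underside. The bar is 8 mm round, runs along the cover's y, and stands on two 8 mm legs at y = +-50 mm; under it there is 48 mm free height above the plate.
- hook: Fixed two-prong hook of bent 8 mm rod on a dark base 130 x 110 x 12 mm; origin under the base's centre. Uprights at x = +45, y = +-27 mm rise to rod centre height 150 mm and bend into two level prongs running towards this frame's -x to x = -35 mm, where the tips turn up, ending at x = -41 mm, 168 mm high over all. The 46 mm between the prongs is free.
- hook_seat (a point): Where the middle of the cover's bar is when the cover hangs well: x = -5, y = 0, z = 158 mm in the hook's frame (midway between the prongs; bar across both prongs along y, behind the upturned tips).
- rack: Fixed wooden knife rack 190 (x) x 75 (y) x 100 mm high, open at both long sides, with two slots 38 x 10 mm (long along x) in its 12 mm top, at x = -45 and +45 mm. Origin at the centre of its underside. The long knife stands in one slot and the short knife in the other.
- knife: Long knife, about 200 g, upright in the rack, point down, guard resting on the rack. Origin: centre of the guard's underside, z up. Above it: guard 46 (x) x 24 (y) x 8 mm, then a flat handle 28 (x) x 20 (y) mm up to z = 108 mm. Below: blade 32 wide (x), 4 thick (y), full width to z = -70 mm, then a symmetrical point ending at z = -86 mm. Half-turn symmetrical about z.
- short_knife: The short knife with a round handle 23 mm in diameter, reaching 61 mm above the rack's top, and a round guard 42 mm across. Origin at the centre of the guard's underside. To be left alone.
- spray: White bottle, 72 mm across, 190 mm tall. Origin under its centre. Leave alone.
- jar: Glass jar, 60 mm across, 80 mm tall. Origin under its centre. Leave alone.
- whetstone: Whetstone on its black holder, 200 x 70 x 36 mm. Origin under its centre. Leave alone.
- sanding_block: Rubber sanding block 70 x 35 x 24 mm. Origin under its centre. Leave alone.
- marker: Marker pen lying flat, 128 mm long, 17 mm thick. Origin near its middle. Leave alone.
Mind the look-alikes: they are no part of the job. Leave any pink look-alike of the knife alone. Leave any brown look-alike of the demag alone.

How it is judged:
By the outcome, as a careful person would: the job done as asked, in the order asked, and still so for the second after the job is handed in, while the arm keeps its last pose, push and grip.
It also fails if it takes over 61 s, if anything falls off the work surface, if the arm or the gripper's body presses on something with over 40 N, if the wrist force passes 120 N, or if a joint passes its speed limit or range.

## Working session

There is one attempt and no reset: what is moved stays moved. The work goes in short steps, Python scripts to look and compute and a tool call to move; the robot and the scene stay as the last step left them, time stands still between calls to the robot, and variables do not carry over. Pictures are saved under pics/ and viewed, on a budget of 10 in all, crops included, one or two more only if the job needs it, and the job is handed in when it is done.

Besides the shell and the picture viewer there is one more tool, called in YAML: its name, and indented under it one key for each argument. drive_tool: Moves the arm, as the interface text tells. Its arguments: {"type":"object","properties":{"commands":{"type":"array"}},"required":["commands"]}

```bash
mkdir -p pics; cat > h.py <<'E'
import numpy as np, cv2
from rig import bot, imaging, workorder
def cap(n,save=None):
    c=imaging.get_calibration(n); im,d=imaging.capture(n)
    if save: cv2.imwrite(f'pics/{save}.png',im[:,:,::-1])
    np.savez(f'{save or n}.npz',im=im,d=d,mtx=c['mtx'],dist=c['dist'],w2c=c['world_to_cam'])
    return im,d,c
def load(s):
    z=np.load(f'{s}.npz'); return z['im'],z['d'],dict(mtx=z['mtx'],dist=z['dist'],world_to_cam=z['w2c'])
def rays(c,px):
    px=np.asarray(px,float).reshape(-1,1,2)
    n=cv2.undistortPoints(px,np.array(c['mtx']),np.array(c['dist'])).reshape(-1,2)
    r=np.c_[n,np.ones(len(n))]; T=np.array(c['world_to_cam']); R=T[:3,:3]
    return -R.T@T[:3,3], r@R
def onplane(c,px,z):
    o,v=rays(c,px); return o+v*((z-o[2])/v[:,2])[:,None]
def cloud(d,c):
    h,w=d.shape; u,v=np.meshgrid(np.arange(w),np.arange(h))
    o,r=rays(c,np.c_[u.ravel(),v.ravel()]); P=o+r*d.reshape(-1,1)
    P[d.ravel()==0]=np.nan; return P.reshape(h,w,3)
E
python3 - <<'E'
from h import *
for n in ['scene','side','wrist']:
    im,d,c=cap(n,n+'0'); T=np.array(c['world_to_cam']); print(n,(-T[:3,:3].T@T[:3,3]).round(3),T[2,:3].round(2),(d>0).mean())
a=[load(n+'0')[0] for n in ['scene','side']]
cv2.imwrite('pics/both.png',cv2.resize(np.vstack(a)[:,:,::-1],None,fx=.714,fy=.714))
s=bot.read_state(); print(s['tcp_rot'],s['time_s'])
E
```

```text
scene [ 1.225 -0.232  1.022] [-0.63  0.21 -0.74] 0.9959566326530612
side [-0.215 -0.652  0.783] [ 0.58  0.58 -0.56] 0.9961734693877551
wrist [0.206 0.595 0.383] [ 0.22 -0.11 -0.97] 0.969812925170068
[[ 4.27531497e-01 -9.56124646e-04 -9.03999947e-01]
 [ 9.03998876e-01 -1.41546385e-03  4.27532488e-01]
 [-1.68835359e-03 -9.99998541e-01  2.59180228e-04]] 0.15
```

View pics/scene0.png

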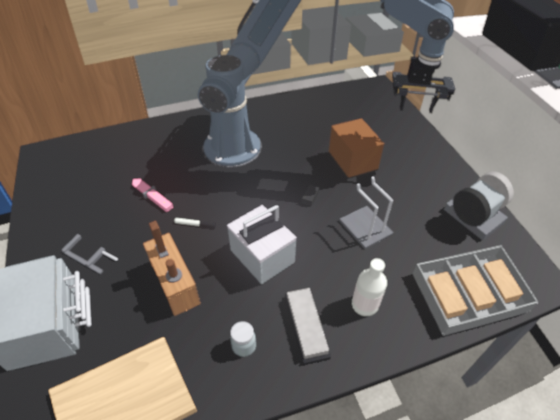

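View pics/side0.png

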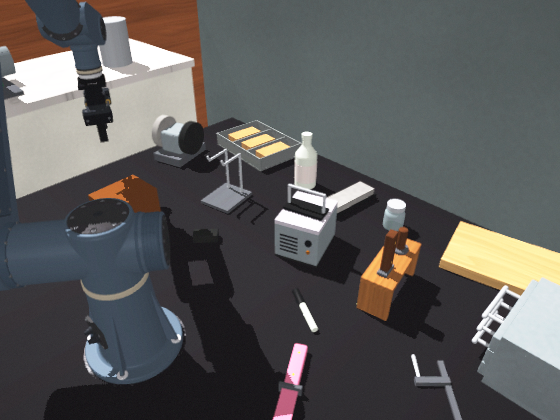

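Scene: the grey demag with its cover and bail is at (262,243), and its brown look-alike is at (355,148). The hook is at (368,210). In the rack at (170,270), the taller flat-handled knife is at (158,238) and the short round one at (172,270). The pink look-alike knife lies at (152,195). The side view agrees: demag (305,225), hook (228,180), rack (390,275), long knife (390,250). I choose the grey demag and the brown flat-handled knife.

```bash
cat > m.py <<'E'
from h import *
P={n:cloud(load(n+'0')[1],load(n+'0')[2]) for n in ['scene','side']}
def sel(c,r,lo,hi,tag):
    Q=[]
    for n in P:
        p=P[n].reshape(-1,3); p=p[~np.isnan(p[:,0])]
        m=(np.hypot(p[:,0]-c[0],p[:,1]-c[1])<r)&(p[:,2]>lo)&(p[:,2]<hi); q=p[m]
        if len(q)>4:
            (cx,cy),wh,a=cv2.minAreaRect((q[:,:2]*1000).astype(np.float32))
            dd=q[:,:2]-q[:,:2].mean(0); v=np.linalg.svd(dd,full_matrices=0)[2][0]
            print(tag,n,len(q),'rect',round(cx),round(cy),np.round(wh),round(a,1),'mean',q.mean(0).round(4),'ang',np.degrees(np.arctan2(v[1],v[0])).round(1),'z',np.percentile(q[:,2],[2,50,98]).round(3))
for n,px in {'scene':dict(demag=(262,243),hook=(365,225),rack=(180,285),lk=(157,232),sk=(171,265)),'side':dict(demag=(305,208),hook=(228,197),rack=(390,275),lk=(390,235))}.items():
    for k,(u,v) in px.items(): print(n,k,P[n][v,u].round(3))
E
python3 - <<'E'
from m import *
d=P['scene'][243,262]; 
sel(d,.11,.10,.125,'deck');sel(d,.11,.127,.134,'plate');sel(d,.11,.174,.19,'bar')
h=P['scene'][225,365]
sel(h,.12,.006,.02,'base');sel(h,.14,.142,.157,'prongs');sel(h,.14,.160,.172,'tips')
r=P['scene'][285,180]
sel(r,.18,.09,.106,'racktop');sel(r,.18,.17,.22,'lk');sel(r,.18,.15,.165,'sk/lk')
E
```

```text
scene demag [ 0.555 -0.05   0.121]
scene hook [0.508 0.294 0.011]
scene rack [ 0.603 -0.282  0.1  ]
scene lk [ 0.495 -0.305  0.194]
scene sk [ 0.581 -0.289  0.161]
side demag [ 0.503 -0.039  0.131]
side hook [0.502 0.285 0.016]
side rack [ 0.471 -0.325  0.103]
side lk [ 0.471 -0.307  0.208]
deck scene 1358 rect 516 -41 [151. 122.] 20.3 mean [ 0.5414 -0.0435  0.118 ] ang 40.5 z [0.102 0.119 0.124]
deck side 898 rect 515 -39 [151. 121.] 20.1 mean [ 0.5143 -0.0523  0.1202] ang -150.8 z [0.103 0.121 0.124]
plate scene 578 rect 512 -40 [ 56. 113.] 15.7 mean [ 0.5129 -0.0387  0.1301] ang -72.6 z [0.127 0.13  0.133]
plate side 491 rect 506 -39 [ 56. 114.] 16.8 mean [ 0.5042 -0.0402  0.1311] ang -75.4 z [0.128 0.131 0.134]
bar scene 126 rect 513 -40 [  9. 106.] 14.9 mean [ 0.5138 -0.0415  0.184 ] ang -74.1 z [0.177 0.185 0.189]
bar side 141 rect 506 -39 [ 12. 108.] 13.7 mean [ 0.5062 -0.0404  0.1843] ang -74.2 z [0.175 0.185 0.189]
base scene 1117 rect 487 307 [175. 147.] 10.7 mean [0.5127 0.2927 0.0116] ang 11.1 z [0.007 0.012 0.016]
base side 847 rect 497 311 [166. 204.] 86.5 mean [0.4995 
[... 410 characters left out ...]
54 0.2875 0.1658] ang -77.9 z [0.162 0.165 0.17 ]
racktop scene 1355 rect 526 -300 [192.  77.] 10.8 mean [ 0.5407 -0.2981  0.1   ] ang 10.7 z [0.094 0.1   0.105]
racktop side 1245 rect 523 -298 [195.  77.] 11.2 mean [ 0.4965 -0.3115  0.1009] ang -178.0 z [0.092 0.101 0.105]
lk scene 151 rect 483 -310 [30. 20.] 11.4 mean [ 0.4892 -0.3089  0.1965] ang 12.7 z [0.171 0.203 0.21 ]
lk side 237 rect 475 -308 [29. 20.] 4.8 mean [ 0.4704 -0.3106  0.1947] ang 167.4 z [0.171 0.197 0.21 ]
sk/lk scene 109 rect 526 -301 [112.  22.] 12.5 mean [ 0.5474 -0.2969  0.1589] ang 12.4 z [0.15  0.16  0.165]
sk/lk side 144 rect 519 -300 [118.  21.] 11.4 mean [ 0.5202 -0.301   0.1581] ang -168.1 z [0.15  0.159 0.165]
```

```bash
python3 - <<'E'
from h import *
im=load('scene0')[0]
a=cv2.resize(im[190:330,130:310],None,fx=3.2,fy=3.2,interpolation=2)
cv2.imwrite('pics/crop1.png',a[:,:,::-1])
E
```

```text
(no output)
```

View pics/crop1.png

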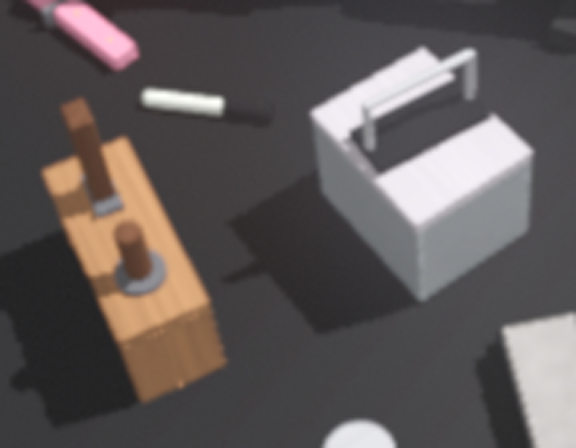

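The crop confirms it: the flat-handled long knife is at crop (85,150), the round short knife with its disc guard at (135,255), and the cover with bail on the grey demag at (430,100). Measured heights and sizes match the description. Next I'll locate the obstacles and rotate towards the cover bar.

drive_tool:
  commands:
    - {"wy":0.11,"dz":-0.3,"grip":87}
    - {"wy":0.11,"dz":-0.4,"grip":87}
    - {"wy":0.11,"dz":-0.5,"grip":87}
    - {"wy":0.11,"dz":-0.5,"grip":87}
    - {"wy":0.107,"dz":-0.5,"grip":87}

```text
schema error: expected keys dx, dy, dz, wx, wy, wz, grip
```

```bash
cat >> h.py <<'E'
def plan(x,y,z,psi):
    s=bot.read_state(); R=np.array(s['tcp_rot']); p=np.array(s['position'])
    a=np.degrees(np.arctan2(R[1,0],R[0,0])); print('t',s['time_s'],'pos',p.round(4),'psi',a.round(2),'F',np.round(s['force'],1),'op',round(s['opening'],3),'down',R[:,1].round(4))
    d=np.array([x,y,z])-p
    t=np.radians(psi); u=np.array([np.cos(t),np.sin(t)]); v=np.array([-np.sin(t),np.cos(t)])
    print('wy',round(-((psi-a+180)%360-180)/90,4),'units at target psi: dx',round(d[:2]@u/.04,3),'dy',round(-d[2]/.04,3),'dz',round(d[:2]@v/.04,3))
E
python3 - <<'E'
from m import *
for u,v in [(345,133),(357,130),(365,140),(380,165)]: print('brown',P['scene'][v,u].round(3))
b=P['scene'][133,350]; sel(b,.13,.10,.2,'browntop')
print('spray',P['scene'][268,376].round(3))
plan(.51,-.04,.26,15.5)
E
```

```text
scene demag [ 0.555 -0.05   0.121]
scene hook [0.508 0.294 0.011]
scene rack [ 0.603 -0.282  0.1  ]
scene lk [ 0.495 -0.305  0.194]
scene sk [ 0.581 -0.289  0.161]
side demag [ 0.503 -0.039  0.131]
side hook [0.502 0.285 0.016]
side rack [ 0.471 -0.325  0.103]
side lk [ 0.471 -0.307  0.208]
brown [0.192 0.356 0.118]
brown [0.19  0.403 0.118]
brown [0.249 0.404 0.12 ]
brown [ 0.263  0.477 -0.001]
browntop scene 1228 rect 215 391 [159. 128.] 3.9 mean [0.2232 0.3862 0.1174] ang 7.8 z [0.101 0.119 0.124]
browntop side 1168 rect 210 392 [155. 127.] 2.7 mean [0.2215 0.3897 0.1207] ang 135.9 z [0.103 0.122 0.125]
spray [0.762 0.167 0.191]
t 0.15 pos [0.2669 0.5646 0.2438] psi 64.69 F [ 0.1 -0.   0.3] op 0.998 down [-0.001  -0.0014 -1.    ]
wy 0.5465 units at target psi: dx 1.818 dy -0.405 dz -16.188
```

drive_tool:
  commands:
    - {"dx":0,"dy":-0.1,"dz":0,"wx":0,"wy":0.11,"wz":0,"grip":87}
    - {"dx":0,"dy":-0.1,"dz":0,"wx":0,"wy":0.11,"wz":0,"grip":87}
    - {"dx":0,"dy":-0.1,"dz":0,"wx":0,"wy":0.11,"wz":0,"grip":87}
    - {"dx":0,"dy":-0.1,"dz":0,"wx":0,"wy":0.11,"wz":0,"grip":87}
    - {"dx":0,"dy":0,"dz":-0.2,"wx":0,"wy":0.106,"wz":0,"grip":87}
    - {"dx":0.1,"dy":0,"dz":-0.9,"wx":0,"wy":0,"wz":0,"grip":87}
    - {"dx":0.1,"dy":0,"dz":-0.9,"wx":0,"wy":0,"wz":0,"grip":87}
    - {"dx":0.1,"dy":0,"dz":-0.9,"wx":0,"wy":0,"wz":0,"grip":87}

```text
time_s: 1.15
position: [0.3112, 0.4558, 0.2602]
tcp_rot: [[0.963, -0.0, -0.268], [0.268, -0.001, 0.963], [-0.0, -1.0, -0.0]]
force: [0.9, -0.6, 0.6]
opening: 1.002
```

drive_tool:
  commands:
    - {"dx":0.1,"dy":0,"dz":-0.9,"wx":0,"wy":0,"wz":0,"grip":87}
    - {"dx":0.1,"dy":0,"dz":-0.9,"wx":0,"wy":0,"wz":0,"grip":87}
    - {"dx":0.1,"dy":0,"dz":-0.9,"wx":0,"wy":0,"wz":0,"grip":87}
    - {"dx":0.1,"dy":0,"dz":-0.9,"wx":0,"wy":0,"wz":0,"grip":87}
    - {"dx":0.1,"dy":0,"dz":-0.9,"wx":0,"wy":0,"wz":0,"grip":87}
    - {"dx":0.1,"dy":0,"dz":-0.9,"wx":0,"wy":0,"wz":0,"grip":87}
    - {"dx":0.1,"dy":0,"dz":-0.9,"wx":0,"wy":0,"wz":0,"grip":87}
    - {"dx":0.1,"dy":0,"dz":-0.9,"wx":0,"wy":0,"wz":0,"grip":87}

```text
time_s: 2.15
position: [0.4193, 0.1869, 0.2605]
tcp_rot: [[0.963, -0.0, -0.268], [0.268, -0.0, 0.963], [-0.0, -1.0, 0.0]]
force: [0.2, 0.3, 0.0]
opening: 1.0
```

drive_tool:
  commands:
    - {"dx":0.1,"dy":0,"dz":-0.9,"wx":0,"wy":0,"wz":0,"grip":87}
    - {"dx":0.1,"dy":0,"dz":-0.9,"wx":0,"wy":0,"wz":0,"grip":87}
    - {"dx":0.1,"dy":0,"dz":-0.9,"wx":0,"wy":0,"wz":0,"grip":87}
    - {"dx":0.1,"dy":0,"dz":-0.9,"wx":0,"wy":0,"wz":0,"grip":87}
    - {"dx":0.1,"dy":0,"dz":-0.9,"wx":0,"wy":0,"wz":0,"grip":87}
    - {"dx":0.1,"dy":0,"dz":-0.7,"wx":0,"wy":0,"wz":0,"grip":87}
    - {"dx":0.1,"dy":0,"dz":-0.5,"wx":0,"wy":0,"wz":0,"grip":87}
    - {"dx":0.1,"dy":0,"dz":0,"wx":0,"wy":0,"wz":0,"grip":87}

```text
time_s: 3.15
position: [0.5115, -0.0239, 0.2604]
tcp_rot: [[0.964, -0.0, -0.266], [0.266, 0.0, 0.964], [0.0, -1.0, 0.0]]
force: [-0.0, 0.6, 0.3]
opening: 1.0
```

```bash
python3 - <<'E'
from h import *
plan(.51,-.04,.185,15.5)
im,d,c=cap('wrist','w1')
p=cloud(d,c).reshape(-1,3)
def f(lo,hi,t):
    q=p[(p[:,2]>lo)&(p[:,2]<hi)&(np.hypot(p[:,0]-.512,p[:,1]+.04)<.1)]
    print(t,len(q),cv2.minAreaRect((q[:,:2]*1000).astype(np.float32)),np.median(q[:,2]))
f(.175,.189,'bar');f(.125,.135,'plate');f(.112,.124,'deck')
E
```

```text
t 3.15 pos [ 0.5115 -0.0239  0.2604] psi 15.43 F [-0.   0.6  0.3] op 1.0 down [-0.e+00  2.e-04 -1.e+00]
wy -0.0007 units at target psi: dx -0.145 dy 1.885 dz -0.378
bar 1250 ((509.15643310546875, -36.864784240722656), (7.946434020996094, 106.12214660644531), 15.731132507324219) 0.18441657456941193
plate 5045 ((506.80572509765625, -28.59476089477539), (52.129981994628906, 92.96724700927734), 15.638768196105957) 0.12914183659192652
deck 11574 ((510.3345031738281, -31.291610717773438), (150.5980682373047, 103.69889068603516), 20.061912536621094) 0.11915701462026981
```

View pics/w1.png

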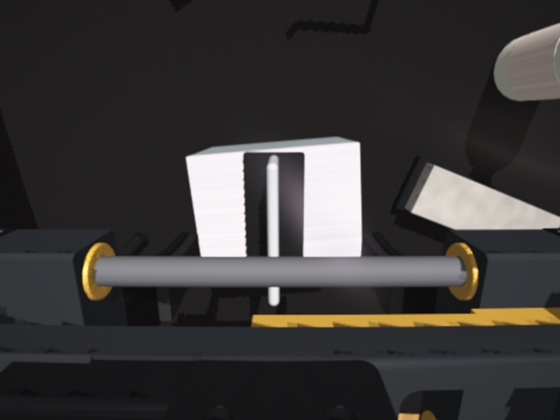

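The wrist picture shows the bar (column 273, rows 155–300) centred between the open fingers, the black plate under it and the white deck. The wrist measurement of the bar is (0.509, -0.037) at 15.7°, which agrees with the scene. I'll descend and grip.

drive_tool:
  commands:
    - {"dx":-0.15,"dy":0,"dz":-0.35,"wx":0,"wy":0,"wz":0,"grip":87}
    - {"dx":0,"dy":0.4,"dz":0,"wx":0,"wy":0,"wz":0,"grip":87}
    - {"dx":0,"dy":0.5,"dz":0,"wx":0,"wy":0,"wz":0,"grip":80}
    - {"dx":0,"dy":0.5,"dz":0,"wx":0,"wy":0,"wz":0,"grip":60}
    - {"dx":0,"dy":0.4,"dz":0,"wx":0,"wy":0,"wz":0,"grip":40}
    - {"dx":0,"dy":0.08,"dz":0,"wx":0,"wy":0,"wz":0,"grip":20}
    - {"dx":0,"dy":0,"dz":0,"wx":0,"wy":0,"wz":0,"grip":0}
    - {"dx":0,"dy":0,"dz":0,"wx":0,"wy":0,"wz":0,"grip":0}

```text
time_s: 4.2
position: [0.5094, -0.0382, 0.1861]
tcp_rot: [[0.963, 0.001, -0.268], [0.268, -0.0, 0.963], [0.001, -1.0, -0.001]]
force: [-0.2, 0.4, -0.7]
opening: 0.439
```

drive_tool:
  commands:
    - {"dx":0,"dy":0,"dz":0,"wx":0,"wy":0,"wz":0,"grip":0}
    - {"dx":0,"dy":0,"dz":0,"wx":0,"wy":0,"wz":0,"grip":0}
    - {"dx":0,"dy":0,"dz":0,"wx":0,"wy":0,"wz":0,"grip":0}
    - {"dx":0,"dy":0,"dz":0,"wx":0,"wy":0,"wz":0,"grip":0}

```text
time_s: 4.7
position: [0.5094, -0.0381, 0.1855]
tcp_rot: [[0.963, 0.001, -0.268], [0.268, 0.0, 0.963], [0.001, -1.0, -0.0]]
force: [1.0, 0.7, 0.5]
opening: 0.076
```

drive_tool:
  commands:
    - {"dx":0,"dy":0,"dz":0,"wx":0,"wy":0,"wz":0,"grip":0}
    - {"dx":0,"dy":-0.1,"dz":0,"wx":0,"wy":0,"wz":0,"grip":0}
    - {"dx":0,"dy":-0.3,"dz":0,"wx":0,"wy":0,"wz":0,"grip":0}
    - {"dx":0,"dy":-0.5,"dz":0,"wx":0,"wy":0,"wz":0,"grip":0}
    - {"dx":0,"dy":-0.5,"dz":0,"wx":0,"wy":0,"wz":0,"grip":0}
    - {"dx":0,"dy":-0.5,"dz":0,"wx":0,"wy":0,"wz":0,"grip":0}
    - {"dx":0,"dy":-0.4,"dz":0,"wx":0,"wy":0,"wz":0,"grip":0}
    - {"dx":0,"dy":-0.2,"dz":0,"wx":0,"wy":0.048,"wz":0,"grip":0}

```text
time_s: 5.7
position: [0.5091, -0.0382, 0.287]
tcp_rot: [[0.981, 0.002, -0.193], [0.193, -0.001, 0.981], [0.002, -1.0, -0.001]]
force: [0.4, 0.5, -2.4]
opening: 0.079
```

```bash
python3 - <<'E'
from h import *
plan(.409,.276,.286,11.2)
im,d,c=cap('scene','s2'); im2,d2,c2=cap('side','s2b')
for n,d,c in (('scene',d,c),('side',d2,c2)):
    p=cloud(d,c).reshape(-1,3)
    def f(lo,hi,t,o=(.5155,-.040),r=.11):
        q=p[(p[:,2]>lo)&(p[:,2]<hi)&(np.hypot(p[:,0]-o[0],p[:,1]-o[1])<r)]
        print(n,t,len(q),cv2.minAreaRect((q[:,:2]*1000).astype(np.float32)))
    f(.195,.235,'plate'); f(.11,.125,'deck')
b=[load(k)[0][100:320,160:460] if k=='s2' else load(k)[0][80:300,160:460] for k in ('s2','s2b')]
cv2.imwrite('pics/c2.png',cv2.resize(np.hstack(b),None,fx=1.3,fy=1.3)[:,:,::-1])
E
```

```text
t 5.7 pos [ 0.5091 -0.0382  0.287 ] psi 11.11 F [ 0.4  0.5 -2.4] op 0.079 down [ 1.7e-03 -6.0e-04 -1.0e+00]
wy -0.001 units at target psi: dx -0.93 dy 0.024 dz 8.192
scene plate 594 ((511.69293212890625, -39.3204345703125), (54.02849197387695, 113.39868927001953), 10.933357238769531)
scene deck 1933 ((514.43994140625, -40.822601318359375), (154.17303466796875, 123.11211395263672), 20.301403045654297)
side plate 517 ((506.25006103515625, -38.62891387939453), (55.92333221435547, 113.5356216430664), 11.247340202331543)
side deck 1698 ((510.55084228515625, -39.84941101074219), (155.9717254638672, 121.80435180664062), 19.979324340820312)
```

View pics/c2.png

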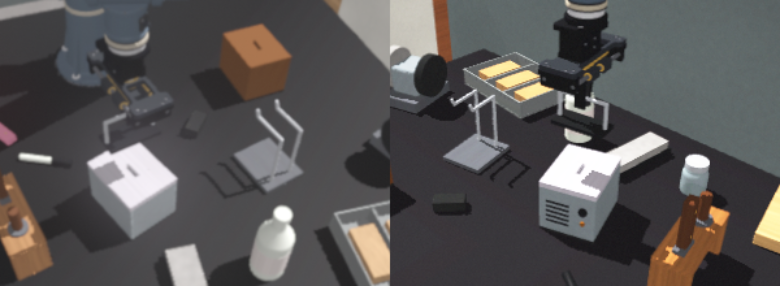

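Cover is held level and clear of the deck, and the slot is visible. Left half: slot at (130,170), hook at (270,140). Now to the hook entry.

drive_tool:
  commands:
    - {"dx":-0.1,"dy":0,"dz":0.4,"wx":0,"wy":0,"wz":0,"grip":0}
    - {"dx":-0.1,"dy":0,"dz":0.8,"wx":0,"wy":0,"wz":0,"grip":0}
    - {"dx":-0.1,"dy":0,"dz":0.9,"wx":0,"wy":0,"wz":0,"grip":0}
    - {"dx":-0.1,"dy":0,"dz":0.9,"wx":0,"wy":0,"wz":0,"grip":0}
    - {"dx":-0.1,"dy":0,"dz":0.9,"wx":0,"wy":0,"wz":0,"grip":0}
    - {"dx":-0.1,"dy":0,"dz":0.9,"wx":0,"wy":0,"wz":0,"grip":0}
    - {"dx":-0.1,"dy":0,"dz":0.9,"wx":0,"wy":0,"wz":0,"grip":0}
    - {"dx":-0.1,"dy":0,"dz":0.9,"wx":0,"wy":0,"wz":0,"grip":0}

```text
time_s: 6.8
position: [0.4242, 0.2161, 0.2848]
tcp_rot: [[0.981, -0.002, -0.196], [0.196, -0.0, 0.981], [-0.002, -1.0, 0.0]]
force: [-0.6, 0.1, -2.6]
opening: 0.08
```

drive_tool:
  commands:
    - {"dx":-0.1,"dy":0.1,"dz":0.9,"wx":0,"wy":0,"wz":0,"grip":0}
    - {"dx":0,"dy":0.4,"dz":0.5,"wx":0,"wy":0,"wz":0,"grip":0}
    - {"dx":0,"dy":0.6,"dz":0.2,"wx":0,"wy":0,"wz":0,"grip":0}
    - {"dx":0,"dy":0.6,"dz":0,"wx":0,"wy":0,"wz":0,"grip":0}
    - {"dx":0,"dy":0.5,"dz":0,"wx":0,"wy":0,"wz":0,"grip":0}
    - {"dx":0,"dy":0.25,"dz":0,"wx":0,"wy":0,"wz":0,"grip":0}
    - {"dx":0,"dy":0,"dz":0,"wx":0,"wy":0,"wz":0,"grip":0}
    - {"dx":0,"dy":0,"dz":0,"wx":0,"wy":0,"wz":0,"grip":0}

```text
time_s: 7.8
position: [0.4101, 0.2768, 0.188]
tcp_rot: [[0.981, 0.001, -0.195], [0.195, 0.001, 0.981], [0.001, -1.0, 0.0]]
force: [0.6, 1.1, -1.2]
opening: 0.077
```

```bash
python3 - <<'E'
from h import *
plan(.5025,.294,.188,11.2)
for n,s in (('scene','s3'),('side','s3b')):
    im,d,c=cap(n,s)
    p=cloud(d,c).reshape(-1,3)
    def f(lo,hi,t,o,r):
        q=p[(p[:,2]>lo)&(p[:,2]<hi)&(np.hypot(p[:,0]-o[0],p[:,1]-o[1])<r)]
        if len(q)>3: print(n,t,len(q),cv2.minAreaRect((q[:,:2]*1000).astype(np.float32)),np.median(q[:,2]))
    f(.142,.157,'prongs',(.53,.3),.08); f(.16,.173,'tips',(.468,.288),.05); f(.12,.14,'plate',(.409,.276),.065)
b=[load('s3')[0][100:300,280:480],load('s3b')[0][60:260,120:320]]
cv2.imwrite('pics/c3.png',cv2.resize(np.hstack(b),None,fx=1.9,fy=1.9)[:,:,::-1])
E
```

```text
t 7.8 pos [0.4101 0.2768 0.188 ] psi 11.24 F [ 0.6  1.1 -1.2] op 0.077 down [ 1.1e-03  5.0e-04 -1.0e+00]
wy 0.0004 units at target psi: dx 2.348 dy -0.001 dz -0.027
scene prongs 162 ((514.80322265625, 297.7162170410156), (88.89814758300781, 66.74748992919922), 12.645337104797363) 0.15260604723776233
scene tips 23 ((447.8707275390625, 282.3012390136719), (56.81962203979492, 61.345680236816406), 10.145622253417969) 0.16563240527771017
scene plate 455 ((411.1355895996094, 274.15972900390625), (56.01218795776367, 113.5083236694336), 12.668059349060059) 0.13267728563470993
side prongs 112 ((509.7381286621094, 297.83917236328125), (89.81681060791016, 64.91270446777344), 10.800682067871094) 0.1539055119310626
side tips 17 ((466.0643005371094, 288.3243408203125), (8.108339309692383, 60.299678802490234), 11.510113716125488) 0.1664301954122699
side plate 431 ((406.9906921386719, 276.25506591796875), (56.6691780090332, 114.65451049804688), 8.530227661132812) 0.13443653852780368
```

View pics/c3.png

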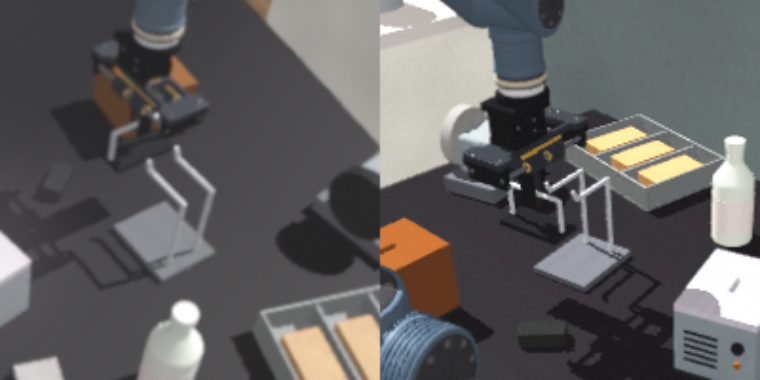

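The cover is at the entry, with its bar 13 mm above the tips and its plate 13 mm below the prongs. The bail legs straddle the prongs symmetrically. Advance, then lower.

drive_tool:
  commands:
    - {"dx":0.25,"dy":0,"dz":0,"wx":0,"wy":0,"wz":0,"grip":0}
    - {"dx":0.35,"dy":0,"dz":0,"wx":0,"wy":0,"wz":0,"grip":0}
    - {"dx":0.35,"dy":0,"dz":0,"wx":0,"wy":0,"wz":0,"grip":0}
    - {"dx":0.35,"dy":0,"dz":0,"wx":0,"wy":0,"wz":0,"grip":0}
    - {"dx":0.35,"dy":0,"dz":0,"wx":0,"wy":0,"wz":0,"grip":0}
    - {"dx":0.35,"dy":0,"dz":0,"wx":0,"wy":0,"wz":0,"grip":0}
    - {"dx":0.35,"dy":0,"dz":0,"wx":0,"wy":0,"wz":0,"grip":0}
    - {"dx":0,"dy":0,"dz":0,"wx":0,"wy":0,"wz":0,"grip":0}

```text
time_s: 8.9
position: [0.5035, 0.2951, 0.1874]
tcp_rot: [[0.981, 0.001, -0.194], [0.194, 0.0, 0.981], [0.001, -1.0, 0.0]]
force: [-0.3, -0.2, -2.0]
opening: 0.079
```

drive_tool:
  commands:
    - {"dx":0,"dy":0.2,"dz":0,"wx":0,"wy":0,"wz":0,"grip":0}
    - {"dx":0,"dy":0.2,"dz":0,"wx":0,"wy":0,"wz":0,"grip":0}
    - {"dx":0,"dy":0.12,"dz":0,"wx":0,"wy":0,"wz":0,"grip":0}
    - {"dx":0,"dy":0.08,"dz":0,"wx":0,"wy":0,"wz":0,"grip":0}
    - {"dx":0,"dy":0.05,"dz":0,"wx":0,"wy":0,"wz":0,"grip":0}
    - {"dx":0,"dy":0,"dz":0,"wx":0,"wy":0,"wz":0,"grip":0}

```text
time_s: 9.65
position: [0.5021, 0.2949, 0.1614]
tcp_rot: [[0.981, 0.0, -0.195], [0.195, 0.0, 0.981], [0.0, -1.0, -0.0]]
force: [-0.0, 0.6, -1.2]
opening: 0.08
```

drive_tool:
  commands:
    - {"dx":0,"dy":0.03,"dz":0,"wx":0,"wy":0,"wz":0,"grip":0}
    - {"dx":0,"dy":0.0,"dz":0,"wx":0,"wy":0,"wz":0,"grip":0}

```text
time_s: 9.9
position: [0.5023, 0.2949, 0.1609]
tcp_rot: [[0.981, 0.001, -0.195], [0.195, 0.0, 0.981], [0.001, -1.0, 0.0]]
force: [-1.7, -1.5, 3.4]
opening: 0.079
```

drive_tool:
  commands:
    - {"dx":0,"dy":0,"dz":0,"wx":0,"wy":0,"wz":0,"grip":10}
    - {"dx":0,"dy":0,"dz":0,"wx":0,"wy":0,"wz":0,"grip":15}
    - {"dx":0,"dy":0,"dz":0,"wx":0,"wy":0,"wz":0,"grip":25}
    - {"dx":0,"dy":0,"dz":0,"wx":0,"wy":0,"wz":0,"grip":35}
    - {"dx":0,"dy":0,"dz":0,"wx":0,"wy":0,"wz":0,"grip":35}
    - {"dx":0,"dy":0,"dz":0,"wx":0,"wy":0,"wz":0,"grip":35}
    - {"dx":0,"dy":-0.1,"dz":0,"wx":0,"wy":0,"wz":0,"grip":35}
    - {"dx":0,"dy":-0.2,"dz":0,"wx":0,"wy":0,"wz":0,"grip":35}

```text
time_s: 10.9
position: [0.5019, 0.2948, 0.1723]
tcp_rot: [[0.981, -0.001, -0.195], [0.195, -0.0, 0.981], [-0.001, -1.0, -0.0]]
force: [-0.4, -0.1, -1.0]
opening: 0.402
```

drive_tool:
  commands:
    - {"dx":0,"dy":-0.4,"dz":0,"wx":0,"wy":0,"wz":0,"grip":35}
    - {"dx":0,"dy":-0.6,"dz":0,"wx":0,"wy":0,"wz":0,"grip":35}
    - {"dx":0,"dy":-0.6,"dz":0,"wx":0,"wy":0,"wz":0,"grip":50}
    - {"dx":0,"dy":-0.6,"dz":0,"wx":0,"wy":0.1,"wz":0,"grip":70}
    - {"dx":0,"dy":-0.5,"dz":0,"wx":0,"wy":0.1,"wz":0,"grip":70}
    - {"dx":0,"dy":-0.3,"dz":0,"wx":0,"wy":0.1,"wz":0,"grip":70}
    - {"dx":0,"dy":0,"dz":0,"wx":0,"wy":0.1,"wz":0,"grip":70}
    - {"dx":0,"dy":0,"dz":0,"wx":0,"wy":0.1,"wz":0,"grip":70}

```text
time_s: 11.9
position: [0.5022, 0.295, 0.2939]
tcp_rot: [[0.828, 0.002, 0.56], [-0.56, 0.001, 0.828], [0.001, -1.0, 0.002]]
force: [0.2, 0.3, -0.5]
opening: 0.8
```

drive_tool:
  commands:
    - {"dx":0,"dy":0,"dz":0,"wx":0,"wy":0.1,"wz":0,"grip":70}
    - {"dx":0,"dy":0,"dz":0,"wx":0,"wy":0.1,"wz":0,"grip":70}
    - {"dx":0,"dy":0,"dz":0,"wx":0,"wy":0.1,"wz":0,"grip":70}
    - {"dx":0,"dy":0,"dz":0,"wx":0,"wy":0.1,"wz":0,"grip":70}
    - {"dx":0,"dy":0,"dz":0,"wx":0,"wy":0.1,"wz":0,"grip":70}
    - {"dx":0.5,"dy":0,"dz":-0.1,"wx":0,"wy":0,"wz":0,"grip":70}
    - {"dx":0.8,"dy":0,"dz":-0.2,"wx":0,"wy":0,"wz":0,"grip":70}
    - {"dx":0.9,"dy":0,"dz":-0.2,"wx":0,"wy":0,"wz":0,"grip":70}

```text
time_s: 12.9
position: [0.4992, 0.2029, 0.2928]
tcp_rot: [[0.198, 0.001, 0.98], [-0.98, -0.0, 0.198], [0.001, -1.0, 0.001]]
force: [0.6, -0.4, 0.1]
opening: 0.804
```

```bash
python3 - <<'E'
from h import *
plan(.479,-.309,.285,-79)
b=[]
for n,s in (('scene','s4'),('side','s4b')):
    im,d,c=cap(n,s)
    p=cloud(d,c).reshape(-1,3)
    def f(lo,hi,t,o,r):
        q=p[(p[:,2]>lo)&(p[:,2]<hi)&(np.hypot(p[:,0]-o[0],p[:,1]-o[1])<r)]
        if len(q)>3: print(n,t,len(q),cv2.minAreaRect((q[:,:2]*1000).astype(np.float32)),np.median(q[:,2]))
    f(.09,.125,'plate',(.503,.294),.07)
b=[load('s4')[0][130:270,310:450],load('s4b')[0][110:250,160:300]]
cv2.imwrite('pics/c4.png',cv2.resize(np.hstack(b),None,fx=2.5,fy=2.5)[:,:,::-1])
E
```

```text
t 12.9 pos [0.4992 0.2029 0.2928] psi -78.56 F [ 0.6 -0.4  0.1] op 0.804 down [ 7.e-04 -5.e-04 -1.e+00]
wy 0.0049 units at target psi: dx 12.465 dy 0.195 dz -2.938
scene plate 548 ((518.1920166015625, 295.3485107421875), (85.35807800292969, 116.3507308959961), 10.324790000915527) 0.1056278419758857
side plate 438 ((512.4141235351562, 296.850341796875), (82.77490997314453, 116.28153991699219), 12.494098663330078) 0.10743874580381396
```

View pics/c4.png

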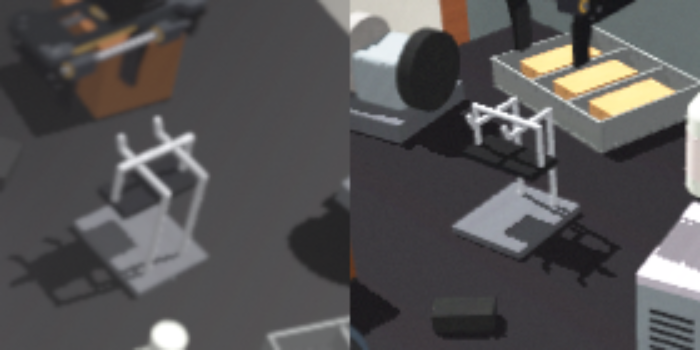

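The cover hangs level across both prongs, behind the tips: bar in the left half at (118–192,135–165), plate top measured at 0.1065 where 0.106 is expected. Moving on, with a wrist look at the slot on the way.

drive_tool:
  commands:
    - {"dx":0.6,"dy":0,"dz":-0.15,"wx":0,"wy":0.005,"wz":0,"grip":70}
    - {"dx":0.8,"dy":0,"dz":-0.2,"wx":0,"wy":0,"wz":0,"grip":70}
    - {"dx":0.9,"dy":0,"dz":-0.2,"wx":0,"wy":0,"wz":0,"grip":70}
    - {"dx":0.9,"dy":0,"dz":-0.2,"wx":0,"wy":0,"wz":0,"grip":70}
    - {"dx":0.9,"dy":0,"dz":-0.2,"wx":0,"wy":0,"wz":0,"grip":70}
    - {"dx":0.9,"dy":0,"dz":-0.2,"wx":0,"wy":0,"wz":0,"grip":70}
    - {"dx":0.6,"dy":0,"dz":-0.1,"wx":0,"wy":0,"wz":0,"grip":70}
    - {"dx":0,"dy":0,"dz":0,"wx":0,"wy":0,"wz":0,"grip":70}

```text
time_s: 14.0
position: [0.4926, -0.0264, 0.2927]
tcp_rot: [[0.186, 0.001, 0.983], [-0.983, -0.0, 0.186], [0.0, -1.0, 0.001]]
force: [-0.8, 0.3, 0.1]
opening: 0.799
```

```bash
python3 - <<'E'
from h import *
plan(.479,-.309,.285,-79)
im,d,c=cap('wrist','w5')
E
```

```text
t 14.0 pos [ 0.4926 -0.0264  0.2927] psi -79.31 F [-0.8  0.3  0.1] op 0.799 down [ 1.e-03 -3.e-04 -1.e+00]
wy -0.0034 units at target psi: dx 6.871 dy 0.192 dz -1.683
```

View pics/w5.png

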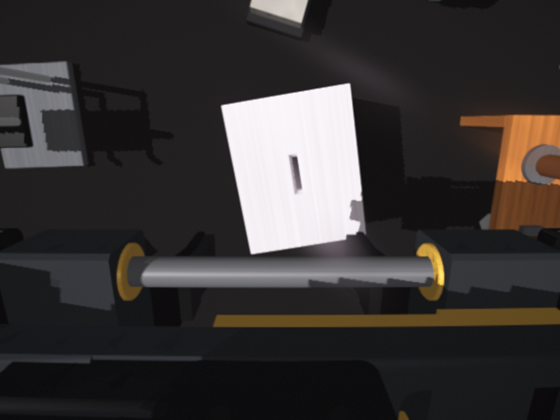

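The wrist view shows the slot at (296,173), long axis near vertical, in the white deck (corners (222,105), (350,84), (365,235), (250,253)). Measuring it.

```bash
python3 - <<'E'
from h import *
im,d,c=load('w5'); g=im.min(2)
sub=np.zeros_like(g); sub[140:205,275:318]=1
m=((g<140)&(sub>0)).astype(np.uint8)
ys,xs=np.nonzero(m); Q=onplane(c,np.c_[xs,ys],.12)
print('slot rect',len(xs),cv2.minAreaRect((Q[:,:2]*1000).astype(np.float32)),'px',xs.min(),xs.max(),ys.min(),ys.max())
w=((g>150)).astype(np.uint8); n,l,st,ce=cv2.connectedComponentsWithStats(w); k=l[120,250]
cn=max(cv2.findContours((l==k).astype(np.uint8),0,2)[0],key=cv2.contourArea)[:,0]
Q=onplane(c,cn,.12); r=cv2.minAreaRect((Q[:,:2]*1000).astype(np.float32)); print('deck img',r)
P=cloud(d,c).reshape(-1,3); q=P[(abs(P[:,2]-.119)<.006)&(np.hypot(P[:,0]-.514,P[:,1]+.04)<.11)]
print('deck cloud',cv2.minAreaRect((q[:,:2]*1000).astype(np.float32)),np.median(q[:,2]))
E
```

```text
slot rect 180 ((514.1190185546875, -37.383209228515625), (31.488679885864258, 5.559841632843018), 20.614948272705078) px 291 300 157 188
deck img ((513.2608642578125, -38.334747314453125), (150.35565185546875, 120.29605102539062), 20.039653778076172)
deck cloud ((512.7839965820312, -38.6995849609375), (151.0603485107422, 120.81633758544922), 20.080415725708008) 0.11915593767565869
```

drive_tool:
  commands:
    - {"dx":0.6,"dy":0,"dz":-0.15,"wx":0,"wy":-0.003,"wz":0,"grip":70}
    - {"dx":0.9,"dy":0,"dz":-0.2,"wx":0,"wy":0,"wz":0,"grip":70}
    - {"dx":0.9,"dy":0,"dz":-0.2,"wx":0,"wy":0,"wz":0,"grip":70}
    - {"dx":0.9,"dy":0,"dz":-0.2,"wx":0,"wy":0,"wz":0,"grip":70}
    - {"dx":0.9,"dy":0,"dz":-0.2,"wx":0,"wy":0,"wz":0,"grip":70}
    - {"dx":0.8,"dy":0,"dz":-0.2,"wx":0,"wy":0,"wz":0,"grip":70}
    - {"dx":0.5,"dy":0,"dz":-0.2,"wx":0,"wy":0,"wz":0,"grip":70}
    - {"dx":0,"dy":0,"dz":0,"wx":0,"wy":0,"wz":0,"grip":70}

```text
time_s: 15.05
position: [0.4815, -0.2512, 0.2921]
tcp_rot: [[0.191, -0.0, 0.982], [-0.982, 0.001, 0.191], [-0.001, -1.0, 0.0]]
force: [-0.4, 0.7, -0.5]
opening: 0.808
```

```bash
python3 - <<'E'
from h import *
plan(.479,-.309,.178,-79)
im,d,c=cap('wrist','w6')
P=cloud(d,c).reshape(-1,3)
for lo,hi,t in ((.200,.213,'top'),(.14,.20,'handle'),(.103,.112,'guard'),(.094,.1025,'rack')):
    q=P[(P[:,2]>lo)&(P[:,2]<hi)&(np.hypot(P[:,0]-.479,P[:,1]+.309)<(.2 if t=='rack' else .04))]
    if len(q)>5: print(t,len(q),cv2.minAreaRect((q[:,:2]*1000).astype(np.float32)),np.median(q[:,2]))
E
```

```text
t 15.05 pos [ 0.4815 -0.2512  0.2921] psi -79.0 F [-0.4  0.7 -0.5] op 0.808 down [-0.e+00  6.e-04 -1.e+00]
wy -0.0 units at target psi: dx 1.406 dy 2.853 dz -0.336
top 651 ((480.9538879394531, -306.88995361328125), (26.48946189880371, 20.728683471679688), 10.842597961425781) 0.206584908916698
handle 755 ((484.0631408691406, -300.04656982421875), (14.770968437194824, 30.998580932617188), 62.28182601928711) 0.17462044910609315
guard 375 ((480.08258056640625, -306.9234619140625), (45.58055877685547, 24.195730209350586), 10.149921417236328) 0.10709938901837229
rack 10126 ((509.3974914550781, -223.23171997070312), (190.27088928222656, 229.16598510742188), 10.88217830657959) 0.09914819261655583
```

View pics/w6.png

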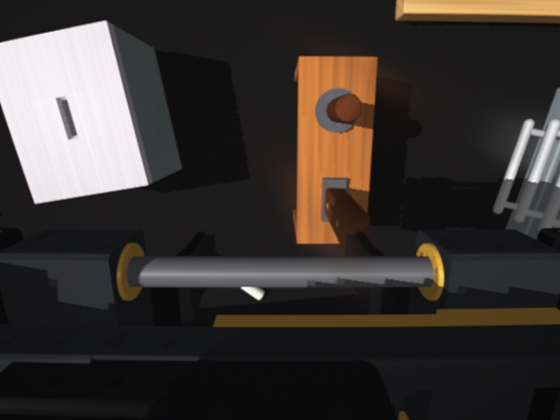

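The wrist view shows the long knife's flat handle and square guard at (335,200), and the short knife with its round guard at (340,108). Knife guard measured at (0.480, -0.307), 10.5°; slot at (0.5135, -0.038), 20.1°. Go down and grip.

drive_tool:
  commands:
    - {"dx":0.6,"dy":0,"dz":-0.15,"wx":0,"wy":0,"wz":0,"grip":70}
    - {"dx":0.76,"dy":0,"dz":-0.15,"wx":0,"wy":0,"wz":0,"grip":70}
    - {"dx":0,"dy":0.15,"dz":0,"wx":0,"wy":0.004,"wz":0,"grip":70}
    - {"dx":0,"dy":0.5,"dz":0,"wx":0,"wy":0,"wz":0,"grip":70}
    - {"dx":0,"dy":0.6,"dz":0,"wx":0,"wy":0,"wz":0,"grip":70}
    - {"dx":0,"dy":0.6,"dz":0,"wx":0,"wy":0,"wz":0,"grip":70}
    - {"dx":0,"dy":0.6,"dz":0,"wx":0,"wy":0,"wz":0,"grip":70}
    - {"dx":0,"dy":0.4,"dz":0,"wx":0,"wy":0,"wz":0,"grip":70}

```text
time_s: 16.1
position: [0.4798, -0.3056, 0.1768]
tcp_rot: [[0.186, -0.002, 0.983], [-0.983, 0.002, 0.186], [-0.002, -1.0, -0.001]]
force: [0.0, -0.1, -0.6]
opening: 0.809
```

drive_tool:
  commands:
    - {"dx":0,"dy":0,"dz":0,"wx":0,"wy":0,"wz":0,"grip":50}
    - {"dx":0,"dy":0,"dz":0,"wx":0,"wy":0,"wz":0,"grip":35}
    - {"dx":0,"dy":0,"dz":0,"wx":0,"wy":0,"wz":0,"grip":25}
    - {"dx":0,"dy":0,"dz":0,"wx":0,"wy":0,"wz":0,"grip":15}
    - {"dx":0,"dy":0,"dz":0,"wx":0,"wy":0,"wz":0,"grip":0}
    - {"dx":0,"dy":0,"dz":0,"wx":0,"wy":0,"wz":0,"grip":0}
    - {"dx":0,"dy":0,"dz":0,"wx":0,"wy":0,"wz":0,"grip":0}
    - {"dx":0,"dy":0,"dz":0,"wx":0,"wy":0,"wz":0,"grip":0}

```text
time_s: 17.1
position: [0.4803, -0.3069, 0.1783]
tcp_rot: [[0.185, 0.0, 0.983], [-0.983, -0.0, 0.185], [0.0, -1.0, 0.0]]
force: [-0.0, -0.4, 1.2]
opening: 0.229
```

drive_tool:
  commands:
    - {"dx":0,"dy":-0.1,"dz":0,"wx":0,"wy":0,"wz":0,"grip":0}
    - {"dx":0,"dy":-0.4,"dz":0,"wx":0,"wy":0,"wz":0,"grip":0}
    - {"dx":0,"dy":-0.6,"dz":0,"wx":0,"wy":0,"wz":0,"grip":0}
    - {"dx":0,"dy":-0.7,"dz":0,"wx":0,"wy":0,"wz":0,"grip":0}
    - {"dx":0,"dy":-0.7,"dz":0,"wx":0,"wy":0,"wz":0,"grip":0}
    - {"dx":0,"dy":-0.7,"dz":0,"wx":0,"wy":0,"wz":0,"grip":0}
    - {"dx":0,"dy":-0.5,"dz":0,"wx":0,"wy":-0.05,"wz":0,"grip":0}
    - {"dx":0,"dy":0,"dz":0,"wx":0,"wy":-0.055,"wz":0,"grip":0}

```text
time_s: 18.1
position: [0.4809, -0.3071, 0.3293]
tcp_rot: [[0.347, 0.004, 0.938], [-0.938, -0.003, 0.347], [0.004, -1.0, 0.002]]
force: [-0.4, -0.8, -2.4]
opening: 0.228
```

drive_tool:
  commands:
    - {"dx":-0.4,"dy":0,"dz":0.2,"wx":0,"wy":0,"wz":0,"grip":0}
    - {"dx":-0.8,"dy":0,"dz":0.4,"wx":0,"wy":0,"wz":0,"grip":0}
    - {"dx":-0.9,"dy":0,"dz":0.5,"wx":0,"wy":0,"wz":0,"grip":0}
    - {"dx":-0.9,"dy":0,"dz":0.5,"wx":0,"wy":0,"wz":0,"grip":0}
    - {"dx":-0.9,"dy":0,"dz":0.5,"wx":0,"wy":0,"wz":0,"grip":0}
    - {"dx":-0.9,"dy":0,"dz":0.5,"wx":0,"wy":0,"wz":0,"grip":0}
    - {"dx":-0.8,"dy":0,"dz":0.3,"wx":0,"wy":0,"wz":0,"grip":0}
    - {"dx":-0.4,"dy":0,"dz":0.2,"wx":0,"wy":0,"wz":0,"grip":0}

```text
time_s: 19.1
position: [0.5129, -0.0359, 0.3261]
tcp_rot: [[0.346, -0.002, 0.938], [-0.938, 0.001, 0.346], [-0.001, -1.0, -0.001]]
force: [0.1, -0.6, -1.7]
opening: 0.223
```

drive_tool:
  commands:
    - {"dx":0,"dy":0,"dz":0,"wx":0,"wy":0,"wz":0,"grip":0}
    - {"dx":0,"dy":0,"dz":0,"wx":0,"wy":0,"wz":0,"grip":0}

```text
time_s: 19.35
position: [0.5141, -0.0395, 0.3262]
tcp_rot: [[0.344, 0.0, 0.939], [-0.939, -0.001, 0.344], [0.001, -1.0, -0.0]]
force: [-0.1, -0.1, -2.4]
opening: 0.225
```

```bash
python3 - <<'E'
from h import *
plan(.5135,-.038,.265,-69.9)
for n in ('scene','side','wrist'):
    im,d,c=cap(n,n+'7'); P=cloud(d,c).reshape(-1,3)
    for lo,hi,t in ((.175,.24,'blade'),(.243,.254,'guard'),(.113,.125,'deck')):
        q=P[(P[:,2]>lo)&(P[:,2]<hi)&(np.hypot(P[:,0]-.5135,P[:,1]+.038)<(.11 if t=='deck' else .04))]
        if len(q)>5: print(n,t,len(q),cv2.minAreaRect((q[:,:2]*1000).astype(np.float32)),np.percentile(q[:,2],[1,50,99]).round(3))
a=load('scene7')[0][110:290,190:330]; b=load('side7')[0][110:290,230:390]; w=load('wrist7')[0]
r=lambda x:cv2.resize(x,None,fx=2,fy=2,interpolation=2)
h=cv2.resize(w,(480,360)); t=np.hstack([r(a),r(b)]); 
cv2.imwrite('pics/c7.png',np.hstack([t,h[:, 120:320]])[:,:,::-1])
E
```

```text
t 19.35 pos [ 0.5141 -0.0395  0.3262] psi -69.91 F [-0.1 -0.1 -2.4] op 0.225 down [ 0.e+00 -8.e-04 -1.e+00]
wy -0.0001 units at target psi: dx -0.04 dy 1.53 dz -0.001
scene blade 120 ((516.1371459960938, -40.833133697509766), (34.418888092041016, 4.612816333770752), 23.280406951904297) [0.177 0.206 0.234]
scene guard 31 ((522.7069091796875, -45.516754150390625), (48.48563766479492, 22.21845054626465), 53.388519287109375) [0.247 0.252 0.254]
scene deck 1892 ((514.8877563476562, -40.53326416015625), (154.26510620117188, 122.85489654541016), 20.14950180053711) [0.114 0.12  0.124]
side blade 119 ((510.6120300292969, -41.1444206237793), (35.47039031982422, 6.163784980773926), 12.455230712890625) [0.177 0.208 0.239]
side guard 26 ((508.092041015625, -50.38846969604492), (19.410972595214844, 47.10103988647461), 83.19478607177734) [0.243 0.252 0.254]
side deck 1619 ((511.23602294921875, -39.530189514160156), (155.5735321044922, 121.29592895507812), 20.37543487548828) [0.114 0.121 0.124]
wrist blade 33 ((527.8197021484375, -32.97856140136719), (0.6124188899993896, 3.355199098587036), 17.952905654907227) [0.177 0.196 0.211]
wrist guard 138 ((524.6493530273438, -34.60896301269531), (22.256174087524414, 24.02552032470703), 19.50986671447754) [0.248 0.253 0.254]
wrist deck 11783 ((512.4713745117188, -38.62721252441406), (150.1027069091797, 120.55865478515625), 20.01000213623047) [0.117 0.119 0.121]
```

View pics/c7.png

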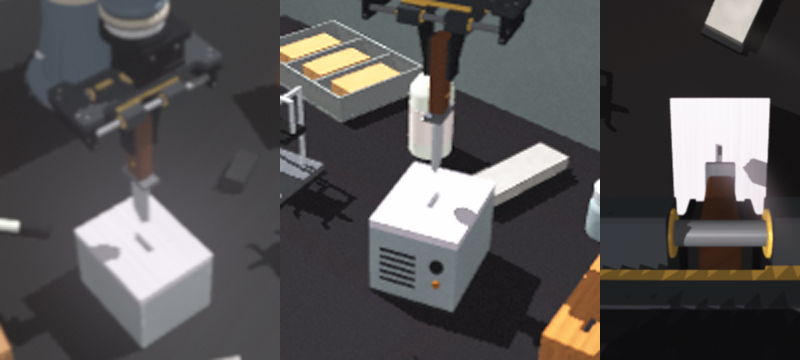

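The knife is held upright above the slot in all three views, and the wrist view (right part) shows the guard at (720,168) with the slot end just beyond it at (719,152). I'll work out the relative offset in the tool frame.

```bash
python3 - <<'E'
from h import *
s=bot.read_state(); R=np.array(s['tcp_rot']); p=np.array(s['position']); TF=lambda P:(P-p)@R*1000
im,d,c=load('wrist7'); g=im.min(2); P=cloud(d,c); 
z=P[:,:,2]
q=TF(P[(z>.243)&(z<.262)&(np.hypot(P[:,:,0]-.5135,P[:,:,1]+.038)<.04)])
print('guard tool x',np.percentile(q[:,0],[1,50,99]).round(1),'z',np.percentile(q[:,2],[1,99]).round(1))
# handle top region lateral
q=TF(P[(z>.265)&(z<.36)&(np.hypot(P[:,:,0]-.5135,P[:,:,1]+.038)<.03)])
if len(q): print('handle tool x',np.percentile(q[:,0],[1,99]).round(1),'z',np.percentile(q[:,2],[1,99]).round(1))
# guard by image: top face z plane at knife z 8mm -> edges; rows near the guard
n=(g<140)
for r in range(160,215,3): print(r,g[r,262:300:2])
m=np.zeros_like(g,bool); m[150:187,270:290]=True
ys,xs=np.nonzero(n&m); Q=TF(onplane(c,np.c_[xs,ys],.12)); print('slot tool x',np.percentile(Q[:,0],[1,50,99]).round(1),Q[:,0].mean(),'z',Q[:,2].min(),Q[:,2].max())
# fixed points from w5: slot and deck centre
for nm,X in (('w5slot',[.5141,-.0374,.12]),('w7deck',[.5125,-.0386,.12])): print(nm,TF(np.array(X)).round(1))
for nm in ('scene7','side7'):
    im,d,c=load(nm); P=cloud(d,c); z=P[:,:,2]
    b=P[(z>.172)&(z<.235)&(np.hypot(P[:,:,0]-.5135,P[:,:,1]+.038)<.03)]; q=TF(b)
    A=np.c_[q[:,1],np.ones(len(q))]; k=np.linalg.lstsq(A,q[:,0],rcond=None)[0]
    print(nm,'blade x',np.median(q[:,0]).round(1),'slope/100mm',(k[0]*100).round(2),'z',np.percentile(q[:,2],[2,98]).round(1))
    # slot in image: dark pixels inside deck
    g=im.min(2); uv=cv2.projectPoints(np.array([[.5135,-.039,.12]]),cv2.Rodrigues(c['world_to_cam'][:3,:3])[0],c['world_to_cam'][:3,3],c['mtx'],c['dist'])[0].ravel().round().astype(int)
    sub=g[uv[1]-12:uv[1]+13,uv[0]-14:uv[0]+15]; th=(sub.max()*.7)
    ys,xs=np.nonzero(sub<th); Q=TF(onplane(c,np.c_[xs+uv[0]-14,ys+uv[1]-12],.12)); print(nm,uv,len(xs),'slot x',Q[:,0].mean().round(1),'z',np.percentile(Q[:,2],[2,98]).round(1))
E
```

```text
guard tool x [-13.3  -1.7  10.5] z [ 2.7 22.7]
handle tool x [-19.6  16.9] z [-5.9 14.3]
160 [244 245 245 245 246 246 246 246 245 245 245 245 245 244 244 247 245 245
 244]
163 [243 244 245 245 246 246 245 246 245 245 245 245 244 244 243 247 245 244
 244]
166 [243 244 244 245 245 246 244 244 244 245 244 245 244 243 243 247 244 244
 243]
169 [243 244 244 245 245 246 221 161 165 186 231 248 245 243 243 247 244 244
 243]
172 [243 244 243 245 245 246 222 157  91  85 174 248 244 243 243 247 244 243
 243]
175 [243 244 243 244 245 246 222 148  89  87 175 248 244 243 242 247 244 243
 243]
178 [242 244 244 244 245 246 221 157  92  86 174 248 244 242 242 246 243 243
 242]
181 [242 244 243 244 245 246 221 156 120 129 187 248 244 243 241 246 243 243
 241]
184 [242 243 243 243 245 246 221 155 137 150 197 248 244 243 241 246 242 243
 241]
187 [243 242 242 243 245 246 216 148 138 147 204 247 243 241 240 245 241 242
 241]
190 [221  99  88  92  94  98 101 103 106 109 112 116 117 119 121 122 122 137
 230]
193 [202 121 121 124 130 133 132 131 135 136 137 141 142 143 145 145 145 141
 220]
196 [201 120 12
[... 206 characters left out ...]
6 137 139 140 139 139
 220]
205 [211 120 115  97  87  88  89  88  92  94  97  99 102 104 108 120 134 123
 220]
208 [210 117  62  37  40  42  46  50  53  57  61  67  71  75  78  81  94 100
 218]
211 [209 102  40  35  36  39  41  44  49  52  56  62  66  71  74  77  79  95
 219]
214 [211  84  33  33  34  36  39  41  45  47  51  56  61  65  69  72  73  98
 225]
slot tool x [-4.2 -2.   0.2] -2.255922612985119 z -0.7280084518620336 16.769965013011564
w5slot [ -2.3 206.    0.9]
w7deck [ -1.7 206.   -1. ]
scene7 blade x 2.1 slope/100mm -0.07 z [-15.5  17.6]
scene7 [261 230] 30 slot x 5.2 z [-37.3  12.9]
side7 blade x 0.2 slope/100mm 0.28 z [-19.9  12.6]
side7 [308 210] 46 slot x 29.3 z [-29.3   3.4]
```

The cues agree: the slot sits 0.5–1 mm towards tool −x of the blade, and ≈0 along z. The dark-pixel slot readings from scene/side were spoiled by the blade, so I ignore them. Shift −0.7 mm and descend, checking force.

drive_tool:
  commands:
    - {"dx":-0.018,"dy":0.3,"dz":0,"wx":0,"wy":0,"wz":0,"grip":0}
    - {"dx":0,"dy":0.4,"dz":0,"wx":0,"wy":0,"wz":0,"grip":0}
    - {"dx":0,"dy":0.25,"dz":0,"wx":0,"wy":0,"wz":0,"grip":0}
    - {"dx":0,"dy":0.15,"dz":0,"wx":0,"wy":0,"wz":0,"grip":0}
    - {"dx":0,"dy":0.1,"dz":0,"wx":0,"wy":0,"wz":0,"grip":0}
    - {"dx":0,"dy":0,"dz":0,"wx":0,"wy":0,"wz":0,"grip":0}

```text
time_s: 20.25
position: [0.5139, -0.0381, 0.2781]
tcp_rot: [[0.344, 0.0, 0.939], [-0.939, -0.0, 0.344], [0.0, -1.0, 0.0]]
force: [0.3, -0.1, -2.5]
opening: 0.227
```

drive_tool:
  commands:
    - {"dx":0,"dy":0.1,"dz":0,"wx":0,"wy":0,"wz":0,"grip":0}
    - {"dx":0,"dy":0.1,"dz":0,"wx":0,"wy":0,"wz":0,"grip":0}
    - {"dx":0,"dy":0.1,"dz":0,"wx":0,"wy":0,"wz":0,"grip":0}
    - {"dx":0,"dy":0,"dz":0,"wx":0,"wy":0,"wz":0,"grip":0}

```text
time_s: 20.75
position: [0.5141, -0.0383, 0.266]
tcp_rot: [[0.344, 0.001, 0.939], [-0.939, -0.001, 0.344], [0.001, -1.0, 0.001]]
force: [0.6, -1.1, -2.6]
opening: 0.23
```

drive_tool:
  commands:
    - {"dx":0,"dy":0.12,"dz":0,"wx":0,"wy":0,"wz":0,"grip":0}
    - {"dx":0,"dy":0.12,"dz":0,"wx":0,"wy":0,"wz":0,"grip":0}
    - {"dx":0,"dy":0.12,"dz":0,"wx":0,"wy":0,"wz":0,"grip":0}
    - {"dx":0,"dy":0.12,"dz":0,"wx":0,"wy":0,"wz":0,"grip":0}

```text
time_s: 21.25
position: [0.5141, -0.0384, 0.2467]
tcp_rot: [[0.344, 0.001, 0.939], [-0.939, -0.001, 0.344], [0.001, -1.0, 0.0]]
force: [1.2, -2.1, -1.0]
opening: 0.226
```

drive_tool:
  commands:
    - {"dx":0.007,"dy":0.12,"dz":0,"wx":0,"wy":0,"wz":0,"grip":0}
    - {"dx":0,"dy":0.15,"dz":0,"wx":0,"wy":0,"wz":0,"grip":0}
    - {"dx":0,"dy":0.15,"dz":0,"wx":0,"wy":0,"wz":0,"grip":0}
    - {"dx":0,"dy":0.15,"dz":0,"wx":0,"wy":0,"wz":0,"grip":0}
    - {"dx":0,"dy":0.15,"dz":0,"wx":0,"wy":0,"wz":0,"grip":0}
    - {"dx":0,"dy":0.12,"dz":0,"wx":0,"wy":0,"wz":0,"grip":0}
    - {"dx":0,"dy":0.07,"dz":0,"wx":0,"wy":0,"wz":0,"grip":0}
    - {"dx":0,"dy":0,"dz":0,"wx":0,"wy":0,"wz":0,"grip":0}

```text
time_s: 22.25
position: [0.514, -0.0385, 0.2101]
tcp_rot: [[0.344, 0.0, 0.939], [-0.939, -0.0, 0.344], [0.0, -1.0, 0.0]]
force: [1.9, -5.3, -3.8]
opening: 0.229
```

```bash
python3 - <<'E'
from h import *
plan(.514,-.0384,.209,-69.9)
b=[]
for n in ('scene','side','wrist'):
    im,d,c=cap(n,n+'9'); P=cloud(d,c).reshape(-1,3); n_=n
    q=P[(P[:,2]>.126)&(P[:,2]<.150)&(np.hypot(P[:,0]-.514,P[:,1]+.0384)<.035)]
    print(n,'guard pts',len(q),np.percentile(q[:,2],[2,50,90,98]).round(4) if len(q) else '')
a=load('scene9')[0]; s=load('side9')[0][90:300,170:450]
cv2.imwrite('pics/c9.png',np.hstack([a[100:300,130:430],cv2.resize(s,(300,225))[:200]])[:,:,::-1].repeat(1,0))
x=cv2.imread('pics/c9.png'); cv2.imwrite('pics/c9.png',cv2.resize(x,None,fx=1.3,fy=1.3))
E
```

```text
t 22.25 pos [ 0.514  -0.0385  0.2101] psi -69.86 F [ 1.9 -5.3 -3.8] op 0.229 down [ 2.e-04 -3.e-04 -1.e+00]
wy 0.0005 units at target psi: dx -0.002 dy 0.028 dz 0.001
scene guard pts 95 [0.1302 0.1395 0.1456 0.1492]
side guard pts 89 [0.1341 0.1411 0.1472 0.1496]
wrist guard pts 764 [0.1322 0.139  0.1436 0.149 ]
```

View pics/c9.png

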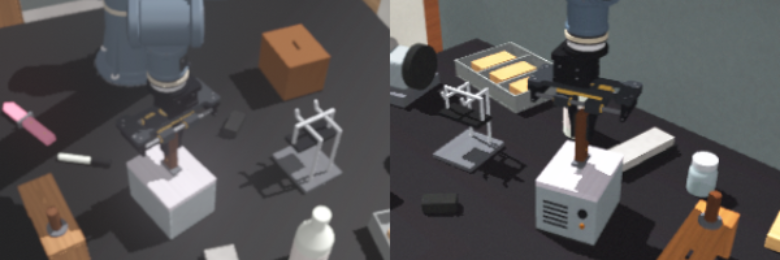

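The knife is in the slot with its guard top at about 0.1395 m, so the underside is about 11 mm above the deck. The cover is still on the hook. A 5 N side force remains; I'll ease it with a small shift.

drive_tool:
  commands:
    - {"dx":0.012,"dy":0.02,"dz":0,"wx":0,"wy":0,"wz":0,"grip":0}
    - {"dx":0,"dy":0,"dz":0,"wx":0,"wy":0,"wz":0,"grip":0}
    - {"dx":0,"dy":0,"dz":0,"wx":0,"wy":0,"wz":0,"grip":0}

```text
time_s: 22.78
position: [0.514, -0.0386, 0.2099]
tcp_rot: [[0.344, 0.0, 0.939], [-0.939, 0.0, 0.344], [-0.0, -1.0, 0.0]]
force: [1.8, -3.0, 0.4]
opening: 0.23
```

```bash
python3 - <<'E'
from h import *
plan(.514,-.0384,.209,-69.9); print(workorder.hand_in())
E
```

```text
t 22.775 pos [ 0.514  -0.0386  0.2099] psi -69.87 F [ 1.8 -3.   0.4] op 0.23 down [ 0.e+00  2.e-04 -1.e+00]
wy 0.0004 units at target psi: dx -0.004 dy 0.023 dz 0.002
the job is handed in; nothing more can be done
None
```

I hung the cover by its bail on the two-prong hook and let go of it. Then I lowered the long knife through the demagnetiser's slot and handed in at 22.8 s with it still gripped.

- **Cover:** it hangs level across both prongs. Its plate top measured about 106.5 mm, where 106 mm is expected.
- **Knife height:** all three cameras put the top of the guard at about 139–141 mm, so its underside is about 11–13 mm above the deck. The finger opening read 20 mm, which matches the handle.
- **Side force:** at the end 3–4 N remained sideways, so the blade probably touches one wall of the slot lightly. A small shift brought it down from about 5.6 N.
- **Readings that disagreed:** my scene/side camera readings of the slot by dark pixels were spoiled by the blade, so I left them out. The scene and side cameras differed by about 5 mm in x, so I averaged them and checked against the wrist camera.
- **Rest of the bench:** in the last picture the short knife, the look-alikes and the other things in view look undisturbed. I checked this by eye, not by measurement.

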